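# Slide the loaded board round the jars and latch it in the pasting jig

### The arm

A 6-joint arm with a two-finger parallel gripper is mounted at the origin on a cart in front of the work surface, level with it; the furniture and walls round the work are solid. World frame = base frame: x ahead of the robot, y to its left, z up, the work surface at z = 0. Lengths are in m, angles in rad, forces in N, time in s.
With the tool pointing down it reaches from about 0.375 to 0.9 m from the base axis. Payload 3.1 kg.
Tool frame: the origin (TCP) lies between the finger pads; the fingertips stand 11 mm ahead of it and the grasp point (between the pads) lies 8 mm behind it; z points along the fingers, y is the direction in which the jaws open and shut (so a half turn about z gives the same grasp; the last joint's range is limited). The gripper opens to 85 mm and grips with 20 to 120 N. Pads are 22 mm wide; open, the fingers measure 114 mm over their backs; the gripper's body (76 mm by 85 mm) begins 54 mm behind the grasp point. The pads swing forward as they close: fully open they stand 13 mm farther back than shut.
Start: joints at [-1.466, 0.527, 1.433, -0, 1.181, -0.178], TCP at [0.175, -0.6, 0.242] pointing down, gripper open.
Joint ranges: [-3.08, 3.08], [-0.75, 2.2], [0.22, 2.44], [-1.43, 4.57], [0, 2.65], [-2.85, 2.85]. Speed limits (rad/s): [2.79, 2.79, 3.14, 3.14, 3.14, 3.14].

### API

Orientations are given as a 3x3 rotation matrix whose columns are the frame's x, y, z axes.
In Python, from bench import reach, move_l, goto_joints, command_gripper, wait, ik, state, get_image, IKError, close_job gives the robot as it stands. Calls block until the motion is done:
- reach(position, orientation): joint-space move of the TCP to a pose.
- move_l(position, speed=0.15, rot=None, f_stop=None): straight line of the TCP; rot=None keeps the orientation; speed is the mean speed in m/s. With f_stop (N) it stops when the force on the tool has changed by that much, and returns True; else False.
- goto_joints(angles): joint-space move.
- command_gripper(opening): finger opening in m; the grip force is fixed at half the most; returns when the fingers have stopped.
- wait(seconds).
- ik(position, orientation): joint angles nearest the present ones, or None.
- state(): the state.
- get_image(name): name is "side" or "top" or "wrist"; returns a dict with "frame" (420x560x3 uint8, blue, green, red), "depth" (420x560 float32, m along the optical axis (not along the pixel's ray), 0 where there is no reading), "fx", "fy", "cx", "cy" (pixels), "k1" (the pictures are not rectified: a ray, as slopes to the right and down, at radius r is drawn at 1 + k1 r^2 times it, then the intrinsics apply), "T" (4x4, takes a point from camera to world coordinates). Camera axes: x right, y down, z forward; pixel columns grow to the right and rows downward; lengths in m; the calibration is good to about 2 mm. A picture is of the moment at which its call begins.
A pose or a line that the arm cannot do raises IKError and nothing moves.
- close_job(): hands the job in, once; it reports no verdict.
The state is a dict: "time_s": time; "qpos": joint angles; "qd": joint speeds; "joint_torque": joint torques, N m; "ee_pos": TCP position; "tool_rot": TCP orientation; "contact_force": force on the tool from outside, world axes, zero at the start; "wrist_torque": the same for the moment, N m; "gripper_width": finger opening in m.
Only numpy, scipy, OpenCV 4.12 (cv2) and the standard library are available. Lean on these libraries where they do the work, as an engineer would, in place of code of your own. Each camera call takes 0.05 s, during which the arm holds its last target.

### The job

The sewn text block on its pressing board is ready for pasting up: slide the board along the bench between the two open glass jars without touching them, into the pasting jig, and press it gently home until both spring latches have snapped out behind it. Push the board itself: keep it flat on the bench and do not touch or shift the loose text block on it. Feel for the latches and the stop, and never ram the board against the jig.

Things in the scene. Friction and masses are not known exactly. Their poses are not given: they have to be found in the camera images.
- pressing_board: flat brown wooden board, 132 mm along its x, 165 mm along its y, 12 mm thick, about 0.16 kg, loose on the bench; origin at the centre of its underside, z up. It starts to the left of the jig's mouth, turned at most 0.15 rad from the jig. It slides in with its x along the jig's x.
- text_block: cream sewn text block without cover, 111 mm along the board's x, 140 mm along its y, 12 to 16 mm thick, about 0.2 kg, loose on the middle of the board, so 9 to 12 mm inside the board's x edges and 10 to 14 mm inside its y edges; origin at the centre of its underside. Held on the board by friction only.
- pasting_jig: wooden bench jig with metal end frame, screwed down, open towards the robot. Origin on the bench midway between the rails; x = the way in, y left, z up. Rails 16 mm high from x = -45 to +100 mm (eased at the front), inner faces at y = +84.5 and -84.5 mm (2 mm room each side of the board). In front of each rail stands a dark latch housing (x -104 to -60 mm, 86 to 125 mm off the centre line, 22 mm high).
- jig_stop (a point): middle setting of the stop face, 66 mm from the jig's origin along x: the board's front edge is here when its centre is at the origin. The real stop bar crosses the back on a U-shaped aluminium frame, which also carries both latches; all are clamped together up to 12 mm nearer or farther than stated, and that setting is not reported: it must be felt.
- jig_mouth (a point): centre of the jig's mouth, on the bench, at x = -120 mm in the jig's frame. From here the flared fronts of the two latch housings lead in: 96 mm either side of the centre line at the mouth, 87 mm at x = -101 mm. A push of more than 13 N of the board on the jig counts as ramming.
- latch_left (a joint): spring bolt in the left (+y) latch housing, m: 0 = out, its bevelled nose 10.5 mm inside the rail's line; 0.013 = pushed back. Same as the right one. Both snap together only if the board is square to the jig.
- latch_right (a joint): spring bolt in the right (-y) latch housing, m: 0 = out, its bevelled nose 10.5 mm inside the rail's line; 0.013 = pushed back. The board's front corners push both bolts back by their bevels (board centre 160 to 136 mm short of home, about 4 to 8 N in all); they rub along its side edges and each snaps out behind its rear corner when that corner is within 2 mm of home. The rear edge's middle 140 mm stays free for pushing.
- paste_jar: open glass jar of white paste, 58 mm across, 66 mm high; origin at the centre of its underside. One of the two jars stands to the left of the jig, the other nearer the robot; which is which changes. The board passes between them.
- water_jar: clear waisted open glass jar, 58 mm across, 86 mm high; origin at the centre of its underside. The other of the two jars.

How it is judged:
By the outcome, as a careful person would: the job done as asked, in the order asked, and still so for the second after the job is handed in, with the robot touching nothing.
It also fails if it takes over 72 s, if anything falls off the work surface, if the arm or the gripper's body presses on something with over 40 N, if the wrist force passes 120 N, or if a joint passes its speed limit or range.

## Working session

There is one attempt and no reset: what is moved stays moved. The work goes in short steps, each a Python script; the robot and the scene stay as the last script left them, time stands still between calls to the robot, and variables do not carry over. Pictures are saved under pics/ and viewed, and the job is handed in when it is done.

```bash
ls; mkdir -p pics
python3 - <<'E'
from bench import *
import cv2,numpy as np
for n in ("side","top","wrist"):
    d=get_image(n); cv2.imwrite(f"pics/{n}0.png",d["frame"]); np.savez(f"pics/{n}0.npz",**d)
    print(n,d["fx"],d["cx"],d["cy"],d["k1"],np.round(d["T"],3).tolist())
print(state())
E
```

```text
pics
side 394.6083972390709 280.5703917823471 207.0330024510814 -0.017608199879587574 [[-0.924, -0.172, 0.343, 0.251], [-0.383, 0.383, -0.84, 0.846], [0.013, -0.907, -0.42, 0.451], [0.0, 0.0, 0.0, 1.0]]
top 452.7208772616692 284.9359366545305 208.8186607626292 -0.006186772978301168 [[-0.027, -0.995, 0.1, 0.46], [-1.0, 0.027, 0.001, 0.055], [-0.004, -0.1, -0.995, 1.117], [0.0, 0.0, 0.0, 1.0]]
wrist 353.8029044359075 277.97571855140006 206.74082265117417 -0.09070998374654135 [[0.28, -0.925, -0.255, 0.239], [-0.96, -0.271, -0.073, -0.58], [-0.002, 0.265, -0.964, 0.374], [0.0, 0.0, 0.0, 1.0]]
{'time_s': 0.15, 'qpos': array([-1.46550613e+00,  5.28287910e-01,  1.43363734e+00,  6.62128547e-05,
        1.18139722e+00, -1.78537323e-01]), 'qd': array([-0.00060552, -0.00437264, -0.00328007, -0.00075143,  0.00083267,
       -0.00069455]), 'joint_torque': array([ 3.09729303e-04, -4.42742980e+01, -1.78277045e+01, -2.68584445e-04,
        5.62869987e-03, -4.87690485e-06]), 'ee_pos': array([ 0.17498513, -0.59943973,  0.24152738]), 'tool_rot': array([[ 9.59997720e-01,  2.80007791e-01, -1.20879205e-04],
       [ 2.80007576e-01, -9.59996238e-01,  1.72667067e-03],
       [ 3.67437657e-04, -1.69144700e-03, -9.99998502e-01]]), 'contact_force': array([ 1.78463573, -0.47762907, -0.48053913]), 'wrist_torque': array([ 0.02803761,  0.0107366 , -0.03193846]), 'gripper_width': 0.08524493307453916}
```

View pics/top0.png

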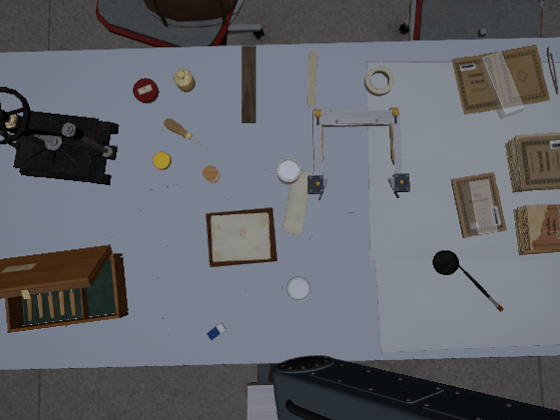

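View pics/side0.png

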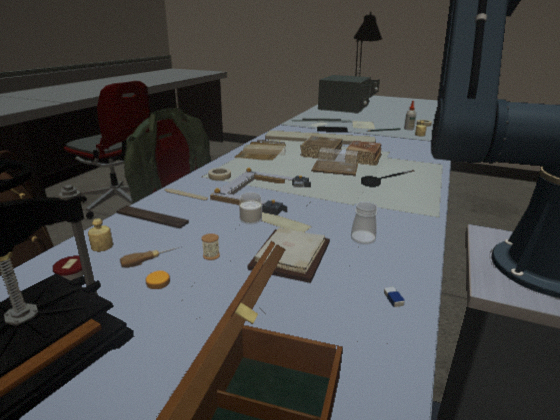

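Top view: the board is at about (242,237) and the paste jar at (288,171). The water jar is at (299,288). The jig opens downward (+x is up), with its latch housings at (316,184) and (401,183). I'll zoom in and measure.

```bash
cat > h.py <<'E'
import numpy as np,cv2
def K(d): return np.array([[d["fx"],0,d["cx"]],[0,d["fy"],d["cy"]],[0,0,1.]]),np.array([float(d["k1"]),0,0,0])
def toplane(d,uv,z):
    k,D=K(d); n=cv2.undistortPoints(np.array(uv,float).reshape(-1,1,2),k,D).reshape(-1,2)
    T=np.array(d["T"]); r=np.c_[n,np.ones(len(n))]@T[:3,:3].T
    t=(z-T[2,3])/r[:,2]; return (T[:3,3]+r*t[:,None])[:,:2]
def proj(d,P):
    k,D=K(d); M=np.linalg.inv(np.array(d["T"])); 
    return cv2.projectPoints(np.array(P,float).reshape(-1,1,3),cv2.Rodrigues(M[:3,:3])[0],M[:3,3],k,D)[0].reshape(-1,2)
def cloud(d):
    k,D=K(d); v,u=np.mgrid[:420,:560]; n=cv2.undistortPoints(np.c_[u.ravel(),v.ravel()].astype(float).reshape(-1,1,2),k,D).reshape(-1,2)
    z=np.array(d["depth"]).ravel(); T=np.array(d["T"])
    return ((np.c_[n,np.ones(len(n))]*z[:,None])@T[:3,:3].T+T[:3,3]).reshape(420,560,3)
E
python3 - <<'E'
from h import *
d=dict(np.load("pics/top0.npz"));
c=d["frame"][90:310,190:430]; cv2.imwrite("pics/top0z.png",cv2.resize(c,None,fx=2.7,fy=2.7,interpolation=cv2.INTER_CUBIC))
C=cloud(d)
h=C[...,2].copy(); h[d["depth"]==0]=0
print(np.percentile(h[200:300,330:360],[5,50,95]))
v=np.clip(h[90:310,190:430]/0.09*255,0,255).astype(np.uint8)
cv2.imwrite("pics/top0h.png",cv2.resize(cv2.applyColorMap(v,cv2.COLORMAP_JET),None,fx=2.7,fy=2.7,interpolation=cv2.INTER_NEAREST))
E
```

```text
[-0.00421583 -0.00069067  0.00285637]
```

View pics/top0z.png

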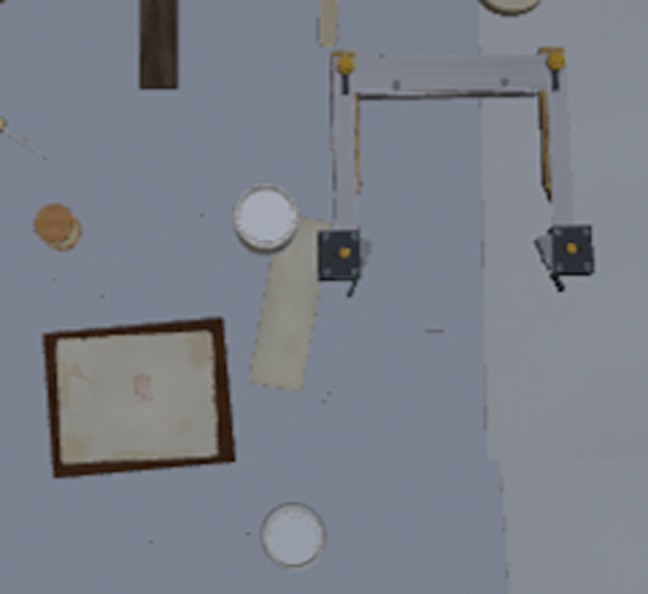

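View pics/top0h.png

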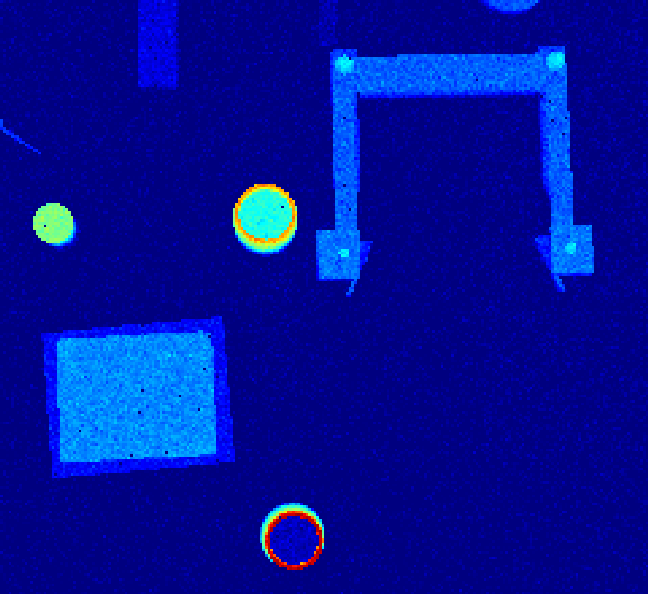

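```bash
cat > fit.py <<'E'
from h import *
def rect(d,mask,z):
    cs,_=cv2.findContours(mask.astype(np.uint8),cv2.RETR_EXTERNAL,cv2.CHAIN_APPROX_NONE)
    c=max(cs,key=cv2.contourArea).reshape(-1,2)
    p=toplane(d,c,z); return p,cv2.minAreaRect((p*1000).astype(np.float32))
def board(d,roi=None):
    hsv=cv2.cvtColor(d["frame"],cv2.COLOR_BGR2HSV)
    C=cloud(d); h=C[...,2]; b=hsv[...,0]<25
    m=(((b)&(hsv[...,1]>120)&(hsv[...,2]<130))).astype(np.uint8)
    if roi is not None:
        r=np.zeros_like(m); r[roi[0]:roi[1],roi[2]:roi[3]]=1; m&=r
    return rect(d,m,0.012)
E
python3 - <<'E'
from fit import *
d=dict(np.load("pics/top0.npz")); C=cloud(d); h=C[...,2]
p,r=board(d,(200,275,200,285)); print("board",r)
hsv=cv2.cvtColor(d["frame"],cv2.COLOR_BGR2HSV)
for n,(a,b,c,e) in dict(L=(170,200,300,335),R=(170,200,385,415)).items():
    m=np.zeros((420,560),bool); m[a:b,c:e]=True
    m&=(d["frame"].max(2)<95)
    mm=cv2.morphologyEx(m.astype(np.uint8),cv2.MORPH_CLOSE,np.ones((5,5)));mm=cv2.morphologyEx(mm,cv2.MORPH_OPEN,np.ones((9,9)))
    print(n,rect(d,mm,.022)[1])
    q=(h>0.017)&(h<.03); z=np.zeros_like(q); z[a:b,c:e]=1; q&=z
    print(' h',rect(d,cv2.morphologyEx(q.astype(np.uint8),cv2.MORPH_OPEN,np.ones((9,9))),.022)[1])
# stop bar front edge & rail inner faces from height
for n,(a,b,c,e),lo,hi in (("paste",(150,190,270,305),.055,.08),("water",(270,310,280,320),.07,.1)):
    q=np.zeros((420,560),bool);q[a:b,c:e]=True;q&=(h>lo)&(h<hi); P=C[q]; print(n,cv2.minEnclosingCircle((P[:,:2]*1000).astype(np.float32)),P.shape,np.median(P[:,2]))
q=(h>0.004)&(h<0.04);q[:100]=0;q[:,:300]=0
for row in range(105,182,6):
    cols=np.where(q[row,300:420])[0]+300
    runs=np.split(cols,np.where(np.diff(cols)>1)[0]+1)
    print(row,[(x[0],x[-1],round(float(np.median(h[row,x])),3),np.round(C[row,x[0],:2],3),np.round(C[row,x[-1],:2],3)) for x in runs if len(x)>1])
for col in (340,350,360,370,380):
    rr=np.where(q[100:140,col])[0]+100; print(col,rr[0],rr[-1],np.round(C[rr[-1],col],3),np.round(C[rr[0],col],3))
E
```

```text
board ((505.3635559082031, 165.44081115722656), (128.00778198242188, 161.19134521484375), 3.6300110816955566)
L ((627.8404541015625, -18.84673309326172), (34.26024627685547, 42.12489700317383), 88.1622314453125)Traceback (most recent call last):
  File "<stdin>", line 11, in <module>
  File "fit.py", line 4, in rect
    c=max(cs,key=cv2.contourArea).reshape(-1,2)
      ~~~^^^^^^^^^^^^^^^^^^^^^^^^
ValueError: max() iterable argument is empty
```

```bash
cat >> fit.py <<'E'
from scipy.optimize import minimize
def fitrect(p,L,W,x0):
    """p contour pts; fit centre,yaw and a size allowance"""
    def f(v):
        c,s=np.cos(v[2]),np.sin(v[2]); q=(p-v[:2])@np.array([[c,-s],[s,c]])
        dx=np.abs(q[:,0])-(L/2-v[3]); dy=np.abs(q[:,1])-(W/2-v[3])
        e=np.where((dx>0)&(dy>0),np.hypot(dx,dy),np.maximum(dx,dy))
        return np.minimum(np.abs(e),.006).sum()
    b=min((minimize(f,np.r_[x0[:2],x0[2]+a,0.001],method="Nelder-Mead",options=dict(initial_simplex=None,maxiter=4000,xatol=1e-6,fatol=1e-7)) for a in (-.05,0.001,.05)),key=lambda r:r.fun)
    return b.x,b.fun/len(p)
E
python3 - <<'E'
from fit import *
d=dict(np.load("pics/top0.npz")); C=cloud(d); h=C[...,2]
p,r=board(d,(200,275,200,285)); print("board",fitrect(p,.132,.165,[.505,.165,.06]))
pts=[]
for n,(a,b,c,e) in dict(L=(170,200,300,335),R=(170,200,385,415)).items():
    m=np.zeros((420,560),bool); m[a:b,c:e]=True
    m&=(d["frame"].max(2)<95)
    mm=cv2.morphologyEx(m.astype(np.uint8),cv2.MORPH_CLOSE,np.ones((5,5)));mm=cv2.morphologyEx(mm,cv2.MORPH_OPEN,np.ones((7,7)))
    p,r=rect(d,mm,.022); print(n,r,fitrect(p,.044,.039,[r[0][0]/1000,r[0][1]/1000,0]))
for n,(a,b,c,e),lo,hi in (("paste",(150,190,270,305),.055,.08),("water",(270,310,280,320),.07,.1)):
    q=np.zeros((420,560),bool);q[a:b,c:e]=True;q&=(h>lo)&(h<hi); P=C[q]; print(n,cv2.minEnclosingCircle((P[:,:2]*1000).astype(np.float32)),P.shape,np.median(P[:,2]))
q=(h>0.005)&(h<0.04);q[:100]=0;q[:,:300]=0
for row in range(105,182,6):
    cols=np.where(q[row,300:420])[0]+300
    runs=np.split(cols,np.where(np.diff(cols)>1)[0]+1)
    print(row,[(x[0],x[-1],round(float(np.median(h[row,x])),3),np.round(C[row,x[0],:2],3),np.round(C[row,x[-1],:2],3)) for x in runs if len(x)>2])
for col in (340,350,360,370,380):
    rr=np.where(q[100:140,col])[0]+100; print(col,rr[0],rr[-1],np.round(C[rr[-1],col],3),np.round(C[rr[0],col],3))
E
```

```text
board (array([0.50526671, 0.16539281, 0.06237815, 0.00320838]), np.float64(0.0006072919614265445))
L ((629.0790405273438, -18.890336990356445), (34.26792907714844, 44.60375213623047), 88.16205596923828) (array([ 0.62906989, -0.01882874, -0.0276925 ,  0.00224433]), np.float64(0.0009747977456505168))
R ((627.0748291015625, -226.45616149902344), (44.19856643676758, 41.99052047729492), 88.42801666259766) (array([ 0.62703396, -0.22795674, -0.02740484,  0.00100492]), np.float64(0.0010843294892629546))
paste ((661.7611083984375, 47.19395065307617), 26.985454559326172) (108, 3) 0.06367135662373813
water ((380.0057067871094, 30.78447723388672), 24.180389404296875) (111, 3) 0.08353469635401223
105 []
111 [(np.int64(312), np.int64(318), 0.028, array([ 0.815, -0.018]), array([ 0.809, -0.032])), (np.int64(320), np.int64(398), 0.02, array([ 0.813, -0.038]), array([ 0.804, -0.229]))]
117 [(np.int64(312), np.int64(399), 0.02, array([ 0.8  , -0.018]), array([ 0.792, -0.233]))]
123 [(np.int64(312), np.int64(399), 0.018, array([ 0.785, -0.017]), array([ 0.776, -0.232]))]
129 [(np.int64(313), np.int64(3
[... 1200 characters left out ...]
ray([ 0.671, -0.215]), array([ 0.671, -0.232]))]
171 [(np.int64(314), np.int64(321), 0.019, array([ 0.662, -0.018]), array([ 0.662, -0.035])), (np.int64(394), np.int64(401), 0.02, array([ 0.657, -0.214]), array([ 0.655, -0.23 ]))]
177 [(np.int64(306), np.int64(322), 0.021, array([0.65 , 0.002]), array([ 0.646, -0.037])), (np.int64(389), np.int64(408), 0.02, array([ 0.643, -0.202]), array([ 0.64 , -0.247]))]
340 110 125 [ 0.777 -0.087  0.014] [ 0.814 -0.087  0.02 ]
350 110 125 [ 0.778 -0.112  0.01 ] [ 0.813 -0.112  0.02 ]
360 110 125 [ 0.778 -0.138  0.007] [ 0.813 -0.138  0.016]
370 110 125 [ 0.777 -0.163  0.007] [ 0.812 -0.162  0.019]
380 110 124 [ 0.778 -0.187  0.01 ] [ 0.811 -0.187  0.019]
```

Run:
```python
from bench import *
import cv2
from h import *
R=np.array([[1,0,0],[0,-1,0],[0,0,-1.]])
reach([0.64,-0.12,0.26],R); wait(0.3)
d=get_image("wrist"); cv2.imwrite("pics/w1.png",d["frame"]); np.savez("pics/w1.npz",**d)
s=state(); print(s["time_s"],s["qpos"],s["ee_pos"],s["contact_force"])
for _ in range(4): wait(.05); print(state()["contact_force"])
```

```text
2.875 [-3.57221816e-01  5.46054584e-01  1.34325147e+00  1.98344405e-05
  1.25233224e+00  1.21413254e+00] [ 0.63992664 -0.12035749  0.25997049] [-0.43918157 -0.30467792 -0.57498055]
[0.23603534 0.73700347 0.38557585]
[-0.29676158 -0.1586457  -0.48525017]
[ 0.89665034  0.18787006 -0.22441656]
[ 0.14751616  0.37733051 -0.61395056]
```

View pics/w1.png

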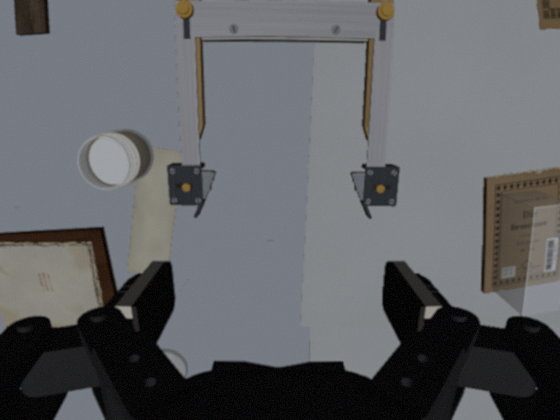

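Wrist view: the housings are at (186,185) and (380,187), with gold centre screws. The stop bar's front edge is near row 40, and the frame knobs are at (184,10) and (386,10). I'll get the jig's yaw and centre line from these.

Run:
```python
from fit import *
for f,rois in (("w1",dict(LH=(178,196,178,196),RH=(180,198,372,390),LK=(0,22,174,196),RK=(0,22,376,398))),("top0",dict(LH=(178,190,311,324),RH=(176,190,395,408),LK=(106,120,312,326),RK=(105,120,388,402)))):
    d=dict(np.load(f"pics/{f}.npz")); hsv=cv2.cvtColor(d["frame"],cv2.COLOR_BGR2HSV); C=cloud(d); o={}
    for n,(a,b,c,e) in rois.items():
        m=np.zeros((420,560),bool); m[a:b,c:e]=1; m&=(hsv[...,1]>140)&(hsv[...,2]>90)&(hsv[...,0]<30)
        v,u=np.where(m); hz=np.median(C[...,2][m]); o[n]=toplane(d,[[u.mean(),v.mean()]],hz)[0]; print(f,n,len(u),u.mean().round(1),v.mean().round(1),"z",hz.round(4),o[n].round(4))
    y=(o["LH"]-o["RH"]); k=(o["LK"]-o["RK"]); sl=o["LK"]-o["LH"]; sr=o["RK"]-o["RH"]
    print("yaw H",-y[0]/y[1],"K",-k[0]/k[1],"sideL",sl[1]/sl[0],"R",sr[1]/sr[0],"midH",(o["LH"]+o["RH"])/2,"midK",(o["LK"]+o["RK"])/2, "dist",np.linalg.norm(y))
d=dict(np.load("pics/w1.npz")); C=cloud(d); h=C[...,2]
g=cv2.cvtColor(d["frame"],cv2.COLOR_BGR2GRAY)
for u in (225,255,285,315,345): print(u,g[30:46,u].tolist())
for v in (60,80,100,120): print(v,g[v,194:212].tolist(),g[v,358:380].tolist())
for v in (60,80,100,120): print(v,h[v,194:212:2].round(3).tolist(),h[v,358:380:2].round(3).tolist())
```

```text
w1 LH 43 185.9 186.7 z 0.0319 [ 0.6296 -0.0235]
w1 RH 42 379.8 188.1 z 0.0319 [ 0.6281 -0.2268]
w1 LK 204 184.0 8.7 z 0.0321 [ 0.8022 -0.0311]
w1 RK 193 385.2 10.8 z 0.0324 [ 0.8006 -0.2215]
yaw H -0.007416949697244413 K -0.008788212375412708 sideL -0.04421672466467466 R 0.030302909554954006 midH [ 0.62886764 -0.12512373] midK [ 0.80139092 -0.12632704] dist 0.2032927077146116
top0 LH 8 317.1 183.1 z 0.0324 [ 0.6294 -0.0234]
top0 RH 9 401.2 181.6 z 0.0301 [ 0.628  -0.2275]
top0 LK 30 317.5 113.6 z 0.0308 [ 0.8027 -0.0303]
top0 RK 29 395.5 112.0 z 0.0306 [ 0.8014 -0.2225]
yaw H -0.006850613019080359 K -0.00639632396384162 sideL -0.040124257392434526 R 0.02925699080693696 midH [ 0.62873113 -0.12545875] midK [ 0.80203819 -0.1263975 ] dist 0.20418163523170038
225 [124, 126, 128, 127, 124, 120, 110, 111, 117, 90, 53, 69, 110, 123, 122, 123]
255 [126, 126, 126, 126, 125, 110, 96, 111, 112, 76, 50, 74, 105, 119, 126, 122]
285 [122, 123, 123, 123, 126, 113, 103, 114, 113, 90, 63, 73, 106, 119, 123, 122]
315 [120, 121, 118, 120, 120, 119, 114, 111, 120, 111, 74, 62, 93, 122, 130, 126]
345 [119
[... 697 characters left out ...]
8, 90, 113, 123, 123, 122, 123, 121] [136, 133, 131, 109, 73, 42, 50, 73, 83, 87, 83, 93, 111, 120, 123, 122, 123, 124, 123, 125, 123, 122]
60 [0.021, 0.017, 0.016, 0.017, 0.007, 0.0, -0.0, -0.001, 0.001] [0.002, 0.001, 0.002, 0.0, 0.01, 0.016, 0.018, 0.018, 0.021, 0.02, 0.02]
80 [0.02, 0.019, 0.018, 0.017, 0.011, -0.0, 0.0, 0.001, -0.001] [-0.0, 0.003, 0.0, 0.003, 0.012, 0.016, 0.016, 0.02, 0.02, 0.02, 0.021]
100 [0.021, 0.022, 0.016, 0.017, 0.012, 0.001, 0.002, 0.001, 0.003] [0.002, 0.001, 0.001, 0.01, 0.016, 0.016, 0.019, 0.021, 0.022, 0.021, 0.02]
120 [0.02, 0.021, 0.016, 0.017, 0.017, 0.007, 0.001, 0.001, 0.002] [0.001, 0.001, 0.004, 0.012, 0.016, 0.017, 0.02, 0.022, 0.02, 0.021, 0.019]
```

Jig yaw is −0.0072 from both cameras, the centre line passes y ≈ −0.1252 at x = 0.629, and the home centre is near (0.711, −0.126). Next I'll push the board sideways with both open fingers on its left edge.

```bash
cat >> h.py <<'E'
def RZ(phi): # tool down, tool x at angle phi
    c,s=np.cos(phi),np.sin(phi); return np.array([[c,s,0],[s,-c,0],[0,0,-1.]])
E
python3 - <<'E'
from bench import *
from h import *
R=RZ(np.pi/2+0.062)
P=[0.503,0.300,0.10]
for p,r in ((P,R),([.503,.3,0.0],R),([.52,-.02,0.],RZ(np.pi/2-.007)),([.42,-.123,.0],RZ(-.007)),([.63,-.125,0],RZ(-.007))): print(ik(p,r))
reach([0.6,0.1,0.22],RZ(np.pi/4)); reach(P,R)
move_l([.503,.3,.03],0.12); wait(.2)
f=state()["contact_force"]
print(move_l([.503,.3,-.012],0.015,f_stop=3)); s=state(); print(s["time_s"],s["ee_pos"],s["contact_force"]-f,s["gripper_width"])
E
```

```text
[ 3.47104067e-01  6.69304828e-01  1.64746949e+00 -4.44089210e-16
  8.24818338e-01  2.85104067e-01]
[ 3.47104067e-01  8.34385365e-01  1.67500949e+00 -4.44089210e-16
  6.32197801e-01  2.85104067e-01]
[-2.53397962e-01  7.98984396e-01  1.84421324e+00 -4.44089210e-16
  4.98395017e-01 -2.46397962e-01]
[-5.41325100e-01  7.76824629e-01  2.05403097e+00 -8.88178420e-16
  3.10737055e-01  1.03647123e+00]
[-3.69562429e-01  8.74880146e-01  1.52264755e+00 -4.44089210e-16
  7.44064953e-01  1.20823390e+00]
True
7.825 [ 0.50300213  0.30001721 -0.00208507] [-0.20762415  0.2063546   2.80262926] 0.08569279793851459
```

Run:
```python
from bench import *
from h import *
import cv2
move_l([.503,.3,.0025],0.03); wait(.2); f=state()["contact_force"]
print(move_l([.503,.245,.0025],0.03,f_stop=2.0)); s=state(); print(s["time_s"],s["ee_pos"],s["contact_force"]-f)
wait(.1)
d=get_image("top"); cv2.imwrite("pics/t2.png",cv2.resize(d["frame"][90:310,150:430],None,fx=2.7,fy=2.7,interpolation=cv2.INTER_CUBIC)); np.savez("pics/t2.npz",**d)
d=get_image("wrist"); cv2.imwrite("pics/w2.png",d["frame"])
```

```text
True
9.725 [0.50293385 0.25377016 0.00219388] [-0.27835435 -0.82501282  0.0651675 ]
```

View pics/t2.png

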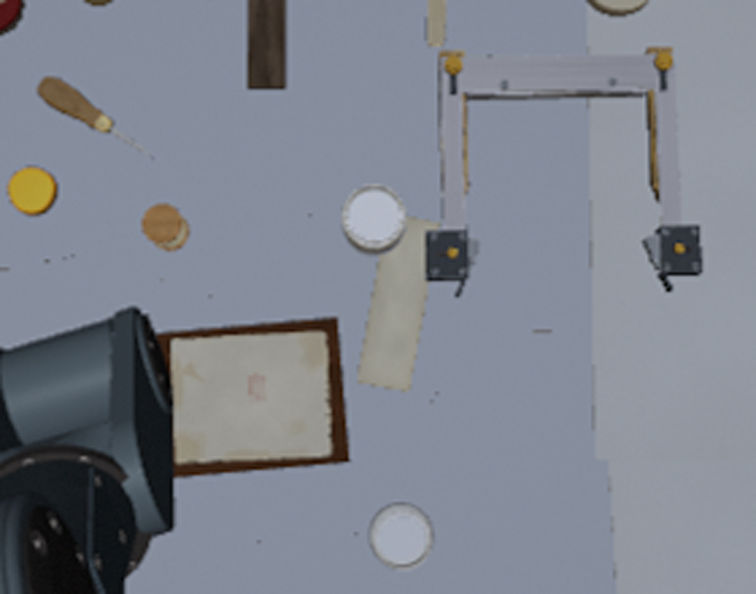

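View pics/w2.png

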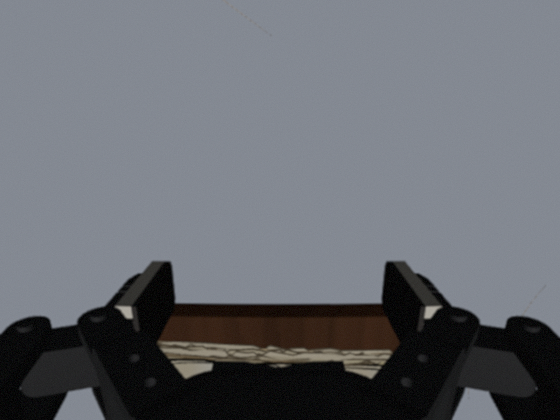

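Run:
```python
from bench import *
from h import *
import cv2
f=state()["contact_force"]
print(move_l([.505,.17,.0025],0.05,rot=RZ(np.pi/2-.0072),f_stop=6)); s=state(); print(s["time_s"],s["ee_pos"],s["contact_force"]-f)
d=get_image("top"); cv2.imwrite("pics/t3.png",cv2.resize(d["frame"][90:310,150:430],None,fx=2.7,fy=2.7,interpolation=cv2.INTER_CUBIC)); np.savez("pics/t3.npz",**d)
d=get_image("wrist"); cv2.imwrite("pics/w3.png",d["frame"])
```

```text
False
11.7583 [0.50496826 0.17003653 0.0025736 ] [-0.89171118  0.98850476 -0.17557976]
```

View pics/t3.png

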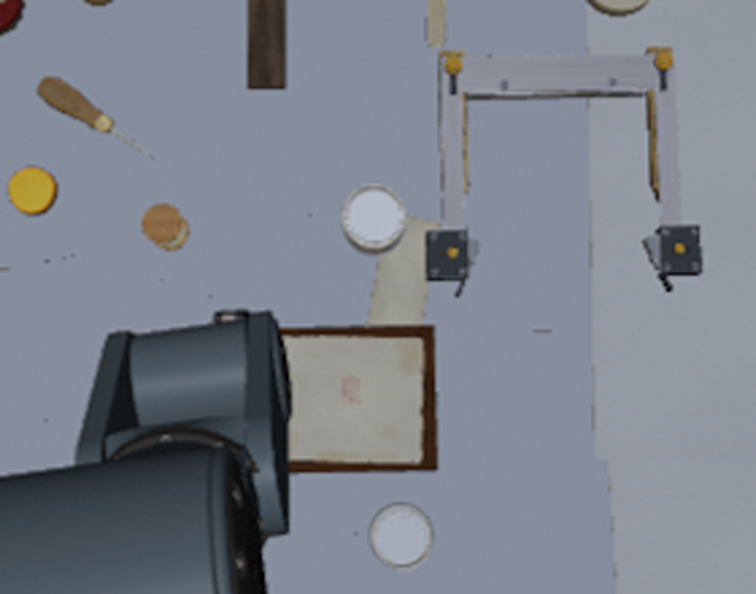

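View pics/w3.png

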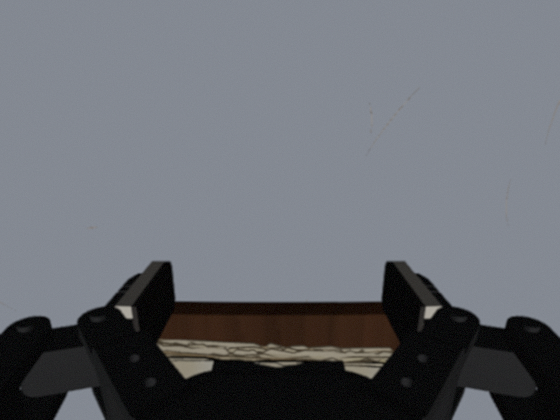

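```bash
cat >> fit.py <<'E'
def edges(d,side,rng,z=.012,sgn=1):
    """brown->bench transition along rows (side 'R': right edge, 'L') or columns ('T','B'); rng=(lo,hi,s0,s1)"""
    g=cv2.GaussianBlur(d["frame"][...,2].astype(np.float32),(3,3),0); out=[]
    lo,hi,s0,s1=rng
    for i in range(lo,hi):
        a=(g[i,s0:s1] if side in "RL" else g[s0:s1,i])
        gr=np.diff(a); gr=gr if side in "RB" else -gr
        k=int(np.argmax(gr)); 
        if 0<k<len(gr)-1:
            den=gr[k-1]-2*gr[k]+gr[k+1]; o=.5*(gr[k-1]-gr[k+1])/den if den else 0
            t=s0+k+.5+o; out.append([t,i] if side in "RL" else [i,t])
    p=toplane(d,out,z); ax=1 if side in "RL" else 0; 
    x=p[:,1-ax]; y=p[:,ax]
    for _ in range(3):
        c=np.polyfit(x,y,1); r=np.abs(y-np.polyval(c,x)); kk=r<=max(2*np.median(r),.0008); x,y=x[kk],y[kk]
    return c,np.median(r),len(x)
E
python3 - <<'E'
from fit import *
d=dict(np.load("pics/top0.npz"))
d=dict(np.load("pics/t3.npz"))
# crop->pix: col=150+x/2.7,row=90+y/2.7
cR=edges(d,"R",(215,258,300,320)); cT=edges(d,"T",(262,308,204,216)); cB=edges(d,"B",(262,308,258,268))
print(cR,cT,cB)
for x in (.505,): print("right edge y",np.polyval(cR[0],x)); 
for y in (0.02,.07): print("front x",np.polyval(cT[0],y),"rear",np.polyval(cB[0],y))
E
```

```text
(array([-0.00351565, -0.0036974 ]), np.float64(0.0002816222198969119), 43) (array([0.00955363, 0.56680213]), np.float64(0.0002321094426992465), 46) (array([0.01626186, 0.43485415]), np.float64(8.004821357635028e-05), 46)
right edge y -0.00547280580024751
front x 0.5669931982606958 rear 0.43517938827111113
front x 0.5674708799292124 rear 0.43599248131477786
```

Run:
```python
from bench import *
from fit import *
f=state()["contact_force"]
print(move_l([.5045,-.0315,.0025],0.06,f_stop=6)); s=state(); print(s["time_s"],s["ee_pos"],s["contact_force"]-f)
d=get_image("side"); cv2.imwrite("pics/s4.png",d["frame"])
print(move_l([.5045,0.005,.0025],0.1)); print(move_l([.505,0.02,.11],0.15))
d=get_image("top"); cv2.imwrite("pics/t4.png",cv2.resize(d["frame"][90:310,150:430],None,fx=2.7,fy=2.7,interpolation=cv2.INTER_CUBIC)); np.savez("pics/t4.npz",**d)
print(state()["time_s"])
```

```text
False
15.3667 [ 0.50446906 -0.03143534  0.00249512] [0.29820835 4.16787298 1.51723677]
False
False
16.8583
```

View pics/t4.png

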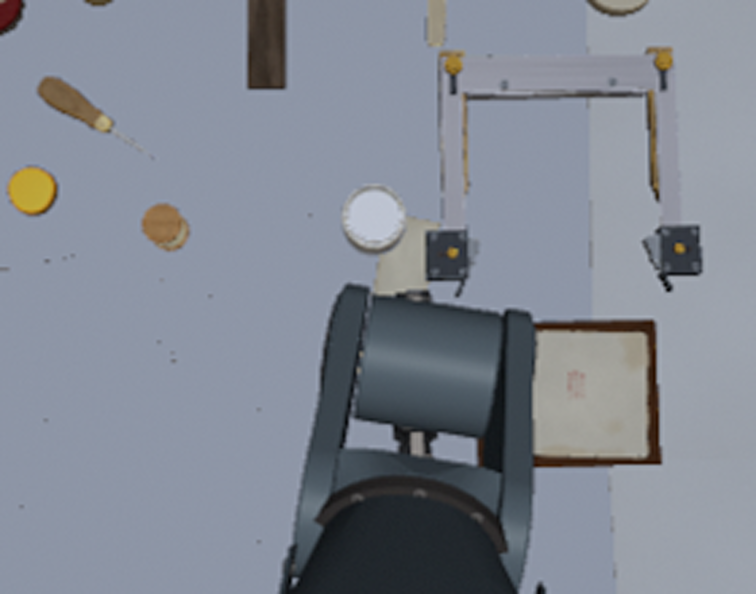

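View pics/s4.png

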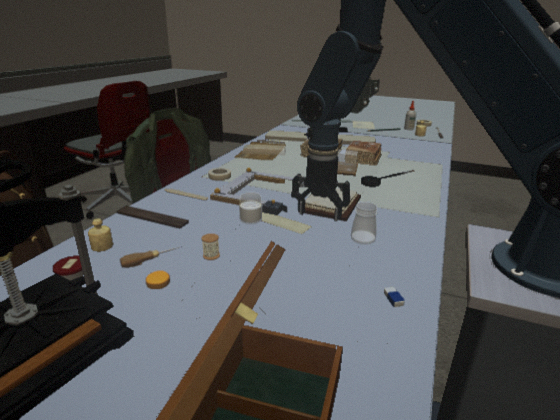

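The board sits square, in front of the mouth and past both jars. Its right edge is at about crop (658,390) and its front edge is at row 322.

Run:
```python
from fit import *
d=dict(np.load("pics/t4.npz"))
cR=edges(d,"R",(215,256,385,402)); cT=edges(d,"T",(352,388,202,216)); cB=edges(d,"B",(352,388,256,268))
print(cR,cT,cB)
print("right edge y",np.polyval(cR[0],.505),"centre y",np.polyval(cR[0],.505)+.0825)
for y in (-.19,-.125): print("front x",np.polyval(cT[0],y),"rear",np.polyval(cB[0],y))
```

```text
(array([-0.01340869, -0.1991342 ]), np.float64(0.0003087698020366597), 40) (array([0.01183748, 0.56850626]), np.float64(0.00013497934721873328), 36) (array([-3.44798723e-04,  4.35449839e-01]), np.float64(0.0002845966785441356), 36)
right edge y -0.20590559082159954 centre y -0.12340559082159953
front x 0.5662571394527491 rear 0.43551535069270764
front x 0.5670265759013661 rear 0.43549293877572615
```

Run:
```python
from bench import *
from fit import *
R=RZ(-.0072)
for p in ([.40,-.124,.18],[.40,-.124,.0]): print(ik(p,R))
move_l([.505,0.0,.19],0.25)
reach([.40,-.124,.18],R)
move_l([.40,-.124,.03],0.2); wait(.15); f=state()["contact_force"]
print(move_l([.40,-.124,.0025],0.04,f_stop=4)); 
s=state(); print(s["time_s"],s["ee_pos"],s["contact_force"]-f)
d=get_image("wrist"); cv2.imwrite("pics/w5.png",d["frame"]);d=get_image("side"); cv2.imwrite("pics/s5.png",d["frame"])
```

```text
[-5.68867833e-01  3.62664661e-01  1.99658900e+00 -4.44089210e-16
  7.82338992e-01  1.00912849e+00]
[-5.68867833e-01  7.76662521e-01  2.10189871e+00 -8.88178420e-16
  2.63031426e-01  1.00912849e+00]
False
20.3583 [ 0.39991976 -0.1239419   0.00240221] [0.0595622  0.63845934 0.10583005]
```

View pics/w5.png

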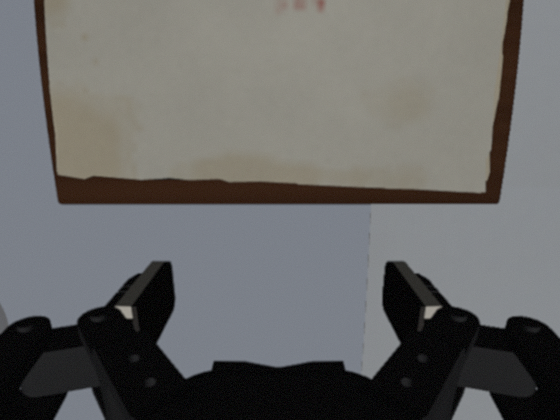

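View pics/s5.png

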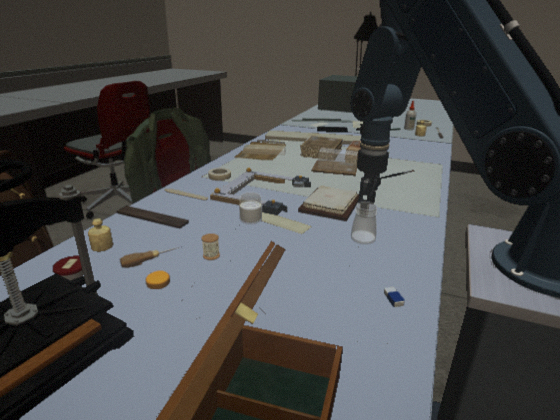

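Run:
```python
from bench import *
from fit import *
f=state()["contact_force"]; np.save("f0.npy",f)
def rep(r): s=state(); print(r,round(s["time_s"],2),s["ee_pos"].round(4),(s["contact_force"]-f).round(2),s["wrist_torque"].round(2))
rep(move_l([.42,-.124,.0025],0.03,f_stop=4))
rep(move_l([.465,-.1252,.0025],0.04,f_stop=6))
d=get_image("wrist"); cv2.imwrite("pics/w6.png",d["frame"])
d=get_image("top"); cv2.imwrite("pics/t6.png",cv2.resize(d["frame"][90:310,250:430],None,fx=2.7,fy=2.7,interpolation=cv2.INTER_CUBIC)); np.savez("pics/t6.npz",**d)
```

```text
False 21.27 [ 0.4198 -0.1238  0.0025] [ 0.82  0.3  -0.5 ] [ 0.01 -0.02  0.01]
False 22.55 [ 0.4655 -0.1255  0.0026] [ 0.7   0.58 -1.03] [0.02 0.05 0.06]
```

View pics/w6.png

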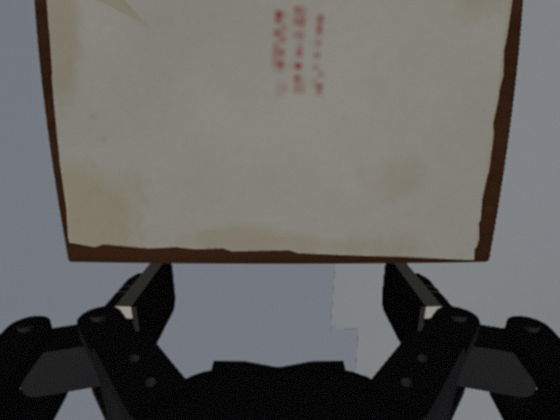

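View pics/t6.png

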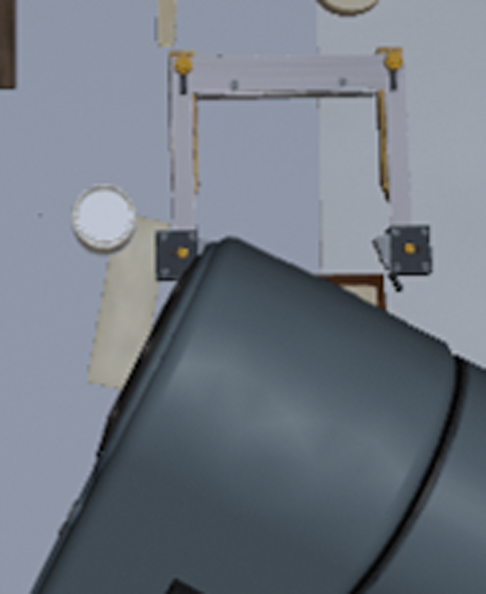

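Run:
```python
from fit import *
d=dict(np.load("pics/t6.npz"))
p=edges(d,"R",(196,204,388,395)); print(p, np.polyval(p[0],.57)); p=edges(d,"T",(373,389,187,196)); print(p,np.polyval(p[0],-.19))
```

```text
(array([ 0.06663199, -0.24686479]), np.float64(0.00021006073668816683), 8) -0.20888455716667237
(array([0.02359385, 0.61269249]), np.float64(7.933220935740781e-05), 16) 0.6082096578060752
```

```bash
cat > push.py <<'E'
from bench import *
from fit import *
f=np.load("f0.npy")
yl=lambda x:-.1252-.0072*(x+.077-.629)
def rep(r): s=state(); print(r,round(s["time_s"],2),s["ee_pos"].round(4),(s["contact_force"]-f).round(2),"tz",s["wrist_torque"].round(2)[2]); return s
def step(x,v,fs): r=move_l([x,yl(x),.0025],v,f_stop=fs); rep(r); return r
E
python3 - <<'E'
from push import *
for x in (.472,.478,.484,.490,.496,.502):
    if step(x,.025,8): break
d=get_image("wrist"); cv2.imwrite("pics/w7.png",d["frame"])
d=get_image("side"); cv2.imwrite("pics/s7.png",cv2.resize(d["frame"][140:260,180:400],None,fx=3,fy=3,interpolation=cv2.INTER_CUBIC))
E
```

```text
False 23.08 [ 0.4719 -0.1244  0.0025] [-1.9   1.14  1.74] tz 0.04
False 23.48 [ 0.4785 -0.1247  0.0024] [-1.91  0.44  1.14] tz 0.04
False 23.87 [ 0.4827 -0.1242  0.0024] [-5.14  0.21  2.57] tz 0.05
False 24.26 [ 0.4884 -0.1241  0.0024] [-5.7   0.28  3.04] tz 0.03
False 24.65 [ 0.4937 -0.1239  0.0023] [-6.32  0.15  3.62] tz 0.01
False 25.04 [ 0.5013 -0.1244  0.0024] [-4.88  0.28  1.5 ] tz 0.07
```

View pics/w7.png

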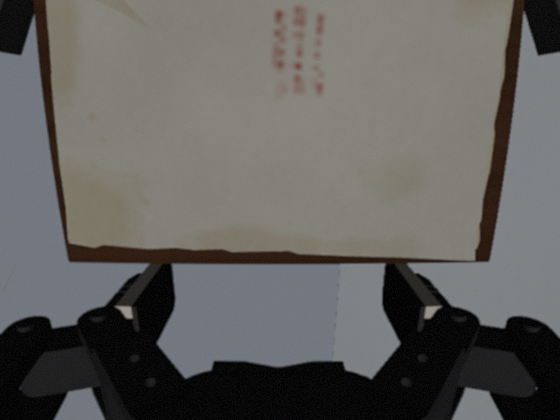

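View pics/s7.png

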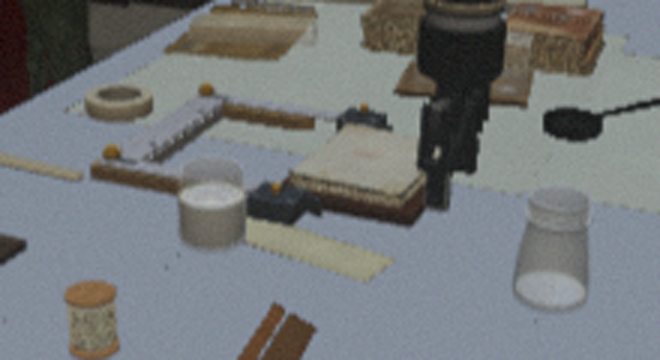

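The bolts were felt from TCP x ≈ 0.480 to 0.500, peaking near 6 N, where I expected them. Text and board haven't moved relative to each other. Sliding on.

Run:
```python
from push import *
ok=True
for x in (.525,.55,.575,.60,.616):
    if step(x,.03,7): ok=False;break
if ok:
    d=get_image("wrist"); cv2.imwrite("pics/w8.png",d["frame"])
```

```text
False 26.06 [ 0.5262 -0.1255  0.0028] [0.35 0.79 0.58] tz 0.06
True 26.38 [ 0.5263 -0.1249  0.0024] [ 0.06 -0.51  1.39] tz 0.02
```

Run:
```python
from push import *
d=get_image("wrist"); cv2.imwrite("pics/w8.png",d["frame"])
d=get_image("side"); cv2.imwrite("pics/s8.png",cv2.resize(d["frame"][140:260,180:400],None,fx=3,fy=3,interpolation=cv2.INTER_CUBIC))
d=get_image("top"); cv2.imwrite("pics/t8.png",cv2.resize(d["frame"][90:310,250:430],None,fx=2.7,fy=2.7,interpolation=cv2.INTER_CUBIC)); np.savez("pics/t8.npz",**d)
rep(0)
```

```text
0 26.52 [ 0.5254 -0.1246  0.002 ] [ 0.07 -0.63  0.44] tz -0.04
```

View pics/w8.png

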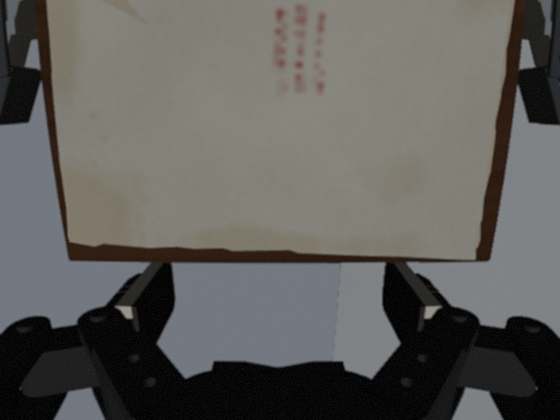

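View pics/t8.png

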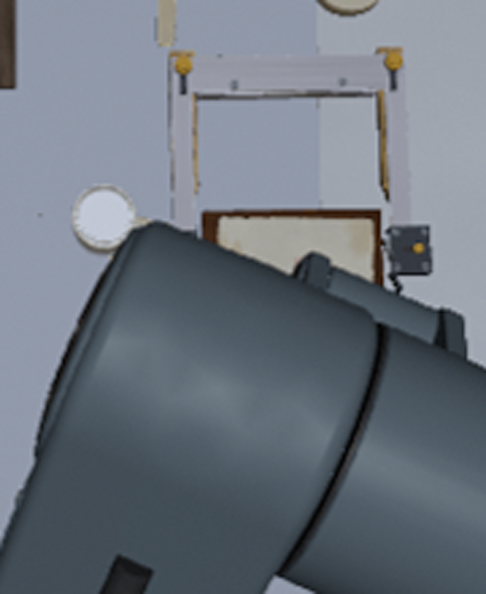

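View pics/s8.png

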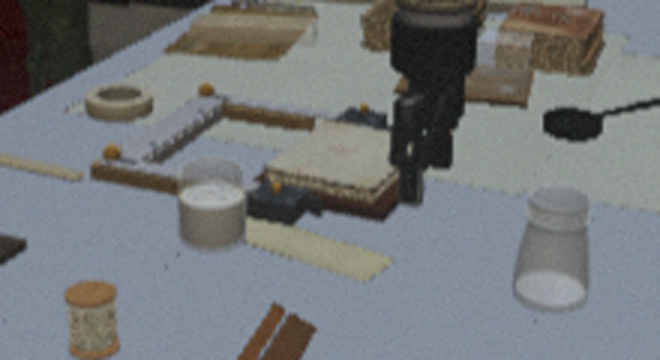

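Nothing is blocking: the board's front edge (row 212) is short of the rails (row 190). The stop was the rubbing force measured from an unloaded baseline. I'll carry on in small steps and watch the force.

Run:
```python
from push import *
for x in (.535,.545):
    if step(x,.03,9.5): break
d=get_image("wrist"); cv2.imwrite("pics/w9.png",d["frame"])
```

```text
False 27.01 [ 0.535  -0.1249  0.0023] [-0.67  0.95 -0.69] tz 0.05
False 27.49 [ 0.5463 -0.1255  0.0027] [-1.32 -0.21  0.01] tz 0.07
```

Run:
```python
from push import *
for x in (.56,.58,.60,.614):
    if step(x,.03,9.5): break
d=get_image("wrist"); cv2.imwrite("pics/w10.png",d["frame"])
```

```text
True 27.9 [ 0.5502 -0.1246  0.0024] [0.22 0.51 0.1 ] tz 0.03
```

View pics/w10.png

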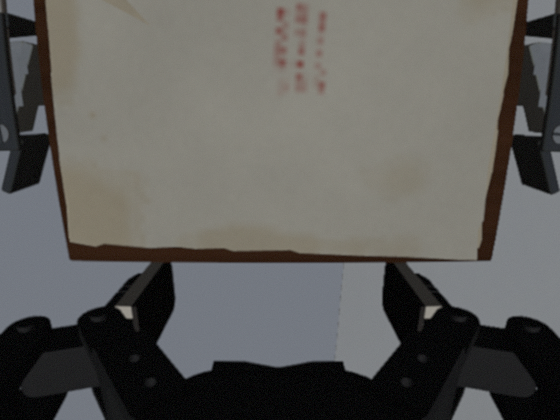

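Run:
```python
from push import *
d=get_image("top"); cv2.imwrite("pics/t10.png",cv2.resize(d["frame"][100:210,300:420],None,fx=6,fy=5.4,interpolation=cv2.INTER_CUBIC)); np.savez("pics/t10.npz",**d)
rep(0)
```

```text
0 28.0 [ 0.5489 -0.1242  0.0019] [-0.24 -0.46  0.19] tz -0.01
```

View pics/t10.png

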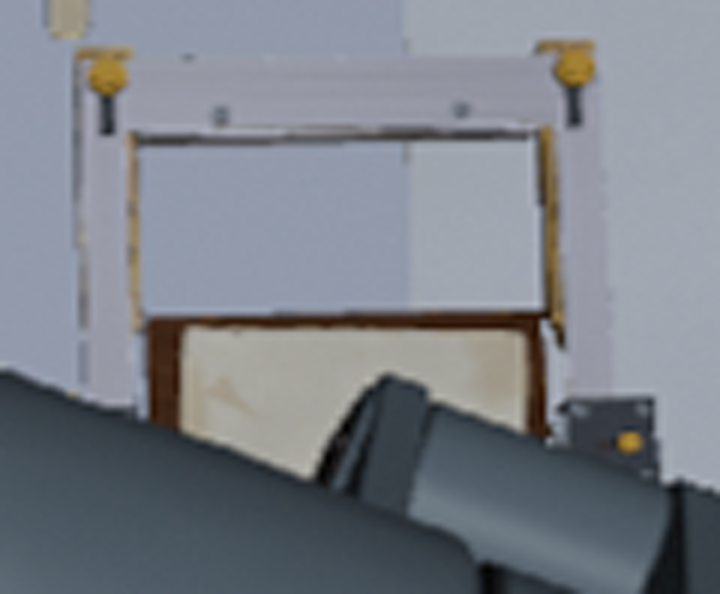

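Run:
```python
from fit import *
d=dict(np.load("pics/t10.npz")); f=d["frame"]
for r in (150,153,156,158,160,162,164,166,168): print(r,f[r,317:332,2].tolist(),"|",f[r,384:398,2].tolist(), "B",f[r,386:396,0].tolist())
for c in (330,350,370,388): print(c,f[150:168,c,2].tolist())
for (u,v,z) in ((322.5,150,.016),(322.5,158,.016),(324.8,164,.012),(390.5,162,.012),(390,150,.016),(392,150,.016),(360,159,.012)): print(u,v,z,toplane(d,[[u,v]],z))
```

```text
150 [151, 152, 153, 153, 150, 154, 152, 145, 145, 147, 146, 145, 146, 146, 146] | [161, 160, 160, 160, 161, 165, 108, 95, 124, 135, 147, 151, 152, 152] B [177, 177, 178, 183, 117, 42, 65, 124, 160, 167]
153 [153, 153, 152, 153, 149, 153, 151, 146, 145, 147, 146, 146, 146, 145, 146] | [159, 161, 160, 160, 161, 165, 114, 81, 117, 127, 142, 151, 152, 151] B [176, 177, 178, 183, 123, 43, 63, 99, 150, 167]
156 [153, 151, 153, 153, 158, 151, 144, 147, 147, 147, 147, 147, 146, 147, 147] | [165, 166, 167, 166, 167, 170, 121, 70, 113, 110, 133, 151, 151, 151] B [184, 184, 185, 189, 130, 41, 63, 76, 142, 168]
158 [151, 153, 152, 152, 158, 153, 124, 114, 115, 110, 109, 110, 109, 109, 109] | [67, 56, 46, 48, 48, 48, 41, 41, 134, 136, 137, 150, 150, 150] B [9, 11, 11, 9, 10, 13, 70, 79, 141, 167]
160 [152, 151, 151, 151, 153, 148, 117, 77, 61, 63, 63, 63, 62, 71, 109] | [49, 49, 53, 55, 56, 51, 141, 119, 62, 86, 135, 151, 151, 150] B [17, 16, 20, 13, 157, 128, 29, 48, 143, 169]
162 [151, 151, 151, 151, 160, 150, 121, 90, 64, 58, 59, 58, 54, 109, 158] | [157, 154, 154, 107, 55, 55, 108, 159, 114, 
[... 616 characters left out ...]
 53, 18, 44, 151, 180, 177, 176, 169]
330 [146, 146, 146, 145, 146, 146, 147, 150, 109, 66, 71, 89, 109, 115, 118, 124, 134, 137]
350 [146, 146, 146, 146, 146, 147, 147, 136, 86, 53, 97, 154, 169, 166, 166, 165, 165, 166]
370 [160, 159, 160, 160, 160, 161, 164, 123, 69, 57, 54, 144, 166, 163, 163, 164, 164, 165]
388 [161, 161, 161, 161, 161, 162, 167, 106, 48, 56, 56, 54, 55, 67, 70, 72, 71, 83]
322.5 150 0.016 [[ 0.71447263 -0.04067726]]
322.5 158 0.016 [[ 0.69434965 -0.03996517]]
324.8 164 0.012 [[ 0.67994543 -0.04546764]]
390.5 162 0.012 [[ 0.68048567 -0.20829162]]
390 150 0.016 [[ 0.70985532 -0.20762892]]
392 150 0.016 [[ 0.70971915 -0.21257511]]
360 159 0.012 [[ 0.69011265 -0.13312426]]
```

The board is centred to within about 1 mm by the edge fits: its centre is at y = −0.1252 and the jig line is at −0.1256. I'll make slower, finer steps and read the force after each.

Run:
```python
from push import *
for x in (.552,.555,.558,.561,.564,.568,.572):
    if step(x,.012,9): break
```

```text
False 28.49 [ 0.551  -0.1249  0.0022] [-2.32  1.   -0.38] tz -0.02
False 28.89 [ 0.5551 -0.1251  0.0024] [-2.65  0.33 -1.98] tz 0.02
False 29.29 [ 0.5585 -0.1254  0.0026] [-1.97  0.45 -1.68] tz 0.05
False 29.69 [ 0.5613 -0.1253  0.0025] [-1.89 -0.45 -1.76] tz 0.01
False 30.09 [ 0.5643 -0.1253  0.0025] [-2.72 -0.47 -1.96] tz -0.03
False 30.57 [ 0.5685 -0.1254  0.0025] [-1.59  0.3  -1.05] tz -0.01
False 31.06 [ 0.5724 -0.1254  0.0025] [-2.64 -0.09 -0.88] tz 0.04
```

Run:
```python
from push import *
for x in (.578,.584,.59,.596,.602,.608,.613,.618):
    if step(x,.015,7): break
d=get_image("wrist"); cv2.imwrite("pics/w11.png",d["frame"])
```

```text
False 31.61 [ 0.5788 -0.1255  0.0025] [-2.13 -0.11 -0.18] tz 0.03
False 32.16 [ 0.5841 -0.1254  0.0025] [-3.68 -0.23  0.28] tz 0.02
False 32.71 [ 0.5903 -0.1255  0.0025] [-2.58  0.52  0.15] tz -0.0
False 33.26 [ 0.5962 -0.1255  0.0025] [-3.13  1.1   1.27] tz -0.01
False 33.81 [ 0.6021 -0.1256  0.0025] [-3.34  0.23  1.07] tz 0.01
False 34.36 [ 0.6081 -0.1256  0.0025] [-3.69  0.6   1.83] tz -0.01
False 34.84 [ 0.6131 -0.1257  0.0025] [-4.43  1.01  2.01] tz 0.02
False 35.33 [ 0.6181 -0.1257  0.0025] [-3.9   0.43  1.38] tz 0.0
```

View pics/w11.png

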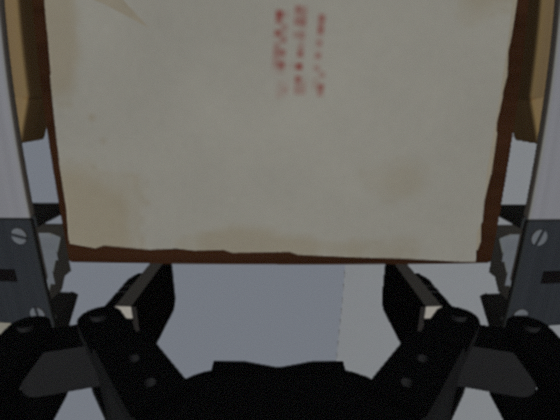

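Run:
```python
from push import *
for x in np.arange(.620,.645,.0015):
    r=step(x,.008,3.5)
    if r or (state()["contact_force"]-f)[0]<-8: break
d=get_image("wrist"); cv2.imwrite("pics/w12.png",d["frame"])
```

```text
False 35.77 [ 0.6196 -0.1257  0.0025] [-5.25  0.1   2.78] tz -0.01
False 36.12 [ 0.6212 -0.1257  0.0025] [-6.3   0.63  2.45] tz 0.02
False 36.46 [ 0.6227 -0.1257  0.0025] [-5.15  0.72  3.08] tz -0.01
False 36.8 [ 0.6243 -0.1257  0.0025] [-5.17  0.31  2.59] tz 0.0
False 37.14 [ 0.6258 -0.1257  0.0025] [-4.85  0.54  3.3 ] tz -0.02
False 37.48 [ 0.6273 -0.1257  0.0025] [-5.65  0.71  2.2 ] tz -0.0
False 37.83 [ 0.6288 -0.1257  0.0025] [-5.01  0.8   2.62] tz 0.02
True 38.11 [ 0.6303 -0.1257  0.002 ] [ 0.3  -0.31  0.6 ] tz 0.0
```

View pics/w12.png

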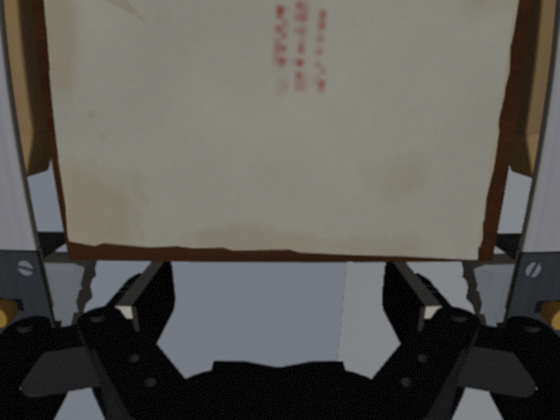

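The force dropped from 5 N to 0 at x = 0.630, which suggests the latches snapped. I'll zoom in on both noses.

Run:
```python
import cv2,numpy as np
a=[]
for n in ("w11","w12"):
    i=cv2.imread(f"pics/{n}.png"); a.append(np.hstack([cv2.resize(i[200:340,20:150],None,fx=3,fy=2.1),cv2.resize(i[200:340,410:540],None,fx=3,fy=2.1)]))
cv2.imwrite("pics/z12.png",np.clip(np.vstack(a).astype(float)*1.6,0,255).astype(np.uint8))
```

```text
(no output)
```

View pics/z12.png

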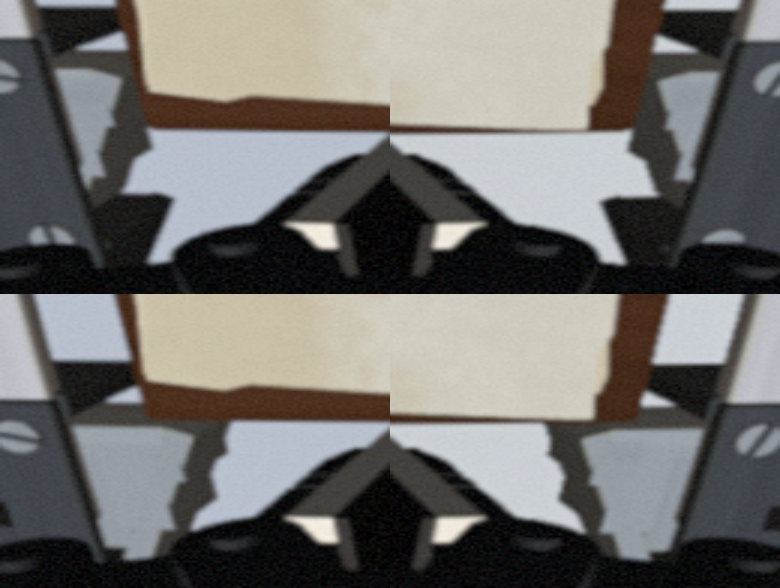

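Both noses have sprung out symmetrically behind the rear edge (lower row). One gentle press to feel the stop, then back off.

Run:
```python
from push import *
f=state()["contact_force"]; r=move_l([.634,yl(.634),.0025],.005,f_stop=4); s=state(); print(r,s["time_s"],s["ee_pos"],s["contact_force"]-f)
move_l([.59,yl(.6),.003],.06); move_l([.56,yl(.6),.2],.2)
reach([.40,-.35,.25],RZ(-.0072)); wait(.5)
for n in ("top","side"):
    d=get_image(n); cv2.imwrite(f"pics/{n}13.png",d["frame"]); np.savez(f"pics/{n}13.npz",**d)
i=cv2.imread("pics/top13.png"); cv2.imwrite("pics/top13z.png",cv2.resize(i[100:210,270:420],None,fx=5.2,fy=5.2,interpolation=cv2.INTER_CUBIC))
print(state()["time_s"])
```

```text
False 39.6917 [ 0.63309716 -0.12539987  0.00213436] [-3.41207193 -0.1369878  -1.40656752]
43.4083
```

View pics/top13z.png

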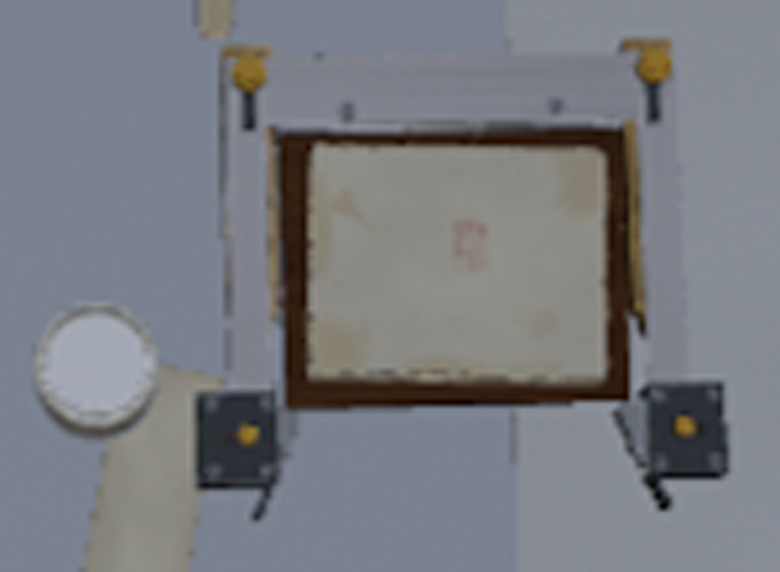

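View pics/side13.png

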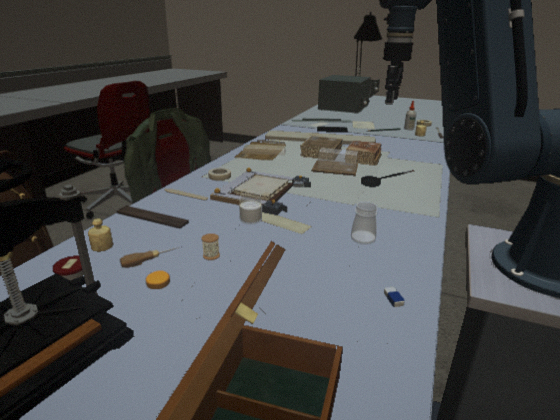

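Run:
```python
from fit import *
for f,(tr,ur) in (("top0",((200,275,200,285),0)),("top13",((120,182,318,398),0))):
    d=dict(np.load(f"pics/{f}.npz")); C=cloud(d); h=C[...,2]
    for n,(a,b,c,e),lo,hi in (("paste",(150,190,270,305),.055,.08),("water",(270,310,280,320),.07,.1)):
        q=np.zeros((420,560),bool);q[a:b,c:e]=True;q&=(h>lo)&(h<hi); P=C[q]; print(n,np.round(cv2.minEnclosingCircle((P[:,:2]*1000).astype(np.float32))[0],1))
    hsv=cv2.cvtColor(d["frame"],cv2.COLOR_BGR2HSV)
    a,b,c,e=tr; m=np.zeros((420,560),np.uint8); m[a:b,c:e]=1
    br=((hsv[...,0]<25)&(hsv[...,1]>120)&(hsv[...,2]<100)).astype(np.uint8)&m
    cs,hi=cv2.findContours(br,cv2.RETR_CCOMP,cv2.CHAIN_APPROX_NONE)
    k=max((i for i in range(len(cs)) if hi[0][i][3]>=0),key=lambda i:cv2.contourArea(cs[i]))
    pt=toplane(d,cs[k].reshape(-1,2),.026); po=toplane(d,cs[hi[0][k][3]].reshape(-1,2),.012)
    g=[.505,.165,.06] if f=="top0" else [.711,-.126,-.007]
    B=fitrect(po,.132,.165,g); X=fitrect(pt,.111,.140,g); c,s=np.cos(B[0][2]),np.sin(B[0][2])
    print(f,"board",B[0].round(4),"text",X[0].round(4),"rel",(np.array([[c,s],[-s,c]])@(X[0][:2]-B[0][:2])).round(4),(X[0][2]-B[0][2]).round(4))
```

```text
paste [661.8  47.2]
water [380.   30.8]
top0 board [0.5053 0.1654 0.0624 0.0032] text [ 0.5049  0.1656  0.0284 -0.0028] rel [-0.0003  0.0002] -0.034
paste [662.  47.]
water [380.   30.7]
top13 board [ 0.7096 -0.1279 -0.0275  0.0015] text [ 0.7088 -0.126  -0.0277 -0.0032] rel [-0.0008  0.0019] -0.0002
```

```bash
python3 -c "
from bench import *
print(state()['time_s']); print(close_job())"
```

```text
43.4083
the job is handed in; nothing more can be done
None
```

The pressing board is home in the jig with both spring latches snapped out behind it. I handed the job in at 43.4 s with the arm well clear.

**What I did:** I pushed the board sideways between the jars with the open fingers flat on its left edge, squaring it to the jig on the way. Then I pushed it in from the middle of its rear edge. The latches gave about 6 N going in. Near home the board rubbed at about 5 N, and that dropped to 0 when the latches snapped.

**Last checks:**
- **Latches:** the wrist close-up shows both noses out evenly behind the rear edge.
- **Stop:** a final gentle press rose by about 3.4 N, below the 4 N stop I had set. I take that as the board resting on the stop, but the arm did not stop on contact, so it is not proven.
- **Jars:** both are within 0.3 mm of where they started.
- **Text block:** it looks unshifted in the wrist pictures during the push into the jig. The before-and-after fits from above disagree by up to 1.7 mm and 0.03 rad. I put that down to coarse pixels and the rails hiding the board's edges, but it is not confirmed.

**Early stops:** the force limit halted the push twice, once at 7 N and once at 9.5 N, before the rear corners reached the latches. The pictures showed nothing blocking at the first. At the second the board's front was level with the rail fronts, so I can't rule out a light touch on a rail. Both stops were below the 13 N ramming limit. In slower steps the board then slid on at about 2 to 6 N.

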